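# Make the gouge sharpener ready for honing

### The arm

A 7-joint arm with a two-finger parallel gripper is mounted at the origin on the work surface. World frame = base frame: x ahead of the robot, y to its left, z up, the work surface at z = 0. Lengths are in m, angles in rad, forces in N, time in s.
With the tool pointing down it reaches from about 0.425 to 0.875 m from the base axis. Payload 8.4 kg.
Tool frame: the origin (TCP) lies midway between the tips of the shut fingers; the grasp point (between the pads) lies bot.grip_point_offset behind it (bot.grip_point_offset is the distance from the TCP to the grasp point, in m); y points along the fingers, z is the direction in which the jaws open and shut, and the axes are right-handed (so a half turn about y gives the same grasp; the last joint's range is limited). The gripper opens to 87 mm and grips with 3 to 60 N. Pads are 19 mm wide; open, the fingers measure 117 mm over their backs; the gripper's body (75 mm by 190 mm) begins 51 mm behind the grasp point.
Start: joints at [1.15, 0.333, 0.04, 1.465, -0.013, 1.343, -0.059], TCP at [0.206, -0.617, 0.223] pointing down, gripper open.
Joint ranges: [-2.58, 2.58], [-0.38, 2.09], [-1.3, 1.39], [0.25, 2.4], [-1.5, 4.64], [0.08, 2.09], [-2.65, 2.65]. Speed limits (rad/s): [2.22, 2.22, 2.79, 2.79, 3.14, 3.14, 3.14].

### API

Orientations are given as a unit quaternion [w, x, y, z].
In Python, from rig import bot gives the robot as it stands.
- The arm moves only by the shell command python3 -m inch 'ROWS' [OPENING] [FORCE]. ROWS is text: rows parted by semicolons, each of 4 numbers parted by spaces: the shift along the world's x, y, z in m, then the turn about the world's z in degrees. In form: tx ty tz roll; .... A call has 1 to 20 rows; each row shifts and turns the pose as measured when the row begins; what a row does not reach is not made up. A row lasts 1/12 s, in which the tool goes at most 41.7 mm and 7.16 degrees, less where a joint would pass 70% of its speed; a pose out of reach is approached as far as the arm can. A call with a gripper value outside its range is refused whole. OPENING is the closure, from -1 (fully open) to 1 (shut), set as the call begins (- or left out, the last holds). The fingers move at their own pace and stop on an object; FORCE is the grip in N (left out, the last holds). Time passes only in rows, so rows that do not move let the fingers close. It gives the time, the measured TCP pose, the force and the opening at its end, in the units of the state.
- bot.get_state(): the state, without advancing time (a new reading comes with each control period).
- bot.grab_frame(name): name is "side" or "top" or "wrist"; returns a dict with "frame" (420x560x3 uint8, red, green, blue), "depth" (420x560 float32, m along the optical axis (not along the pixel's ray), 0 where there is no reading), "camera_matrix" (3x3 intrinsics, pixels), "extrinsics" (4x4, takes a point from world to camera coordinates); the wrist camera has in their place "tool_from_camera" (4x4, takes a point from camera to tool coordinates, whose origin is the TCP and whose axes are the tool frame's). Camera axes: x right, y up, looking along -z (the intrinsics and any distortion apply to the point x, -y, -z); pixel columns grow to the right and rows downward; lengths in m; the calibration is good to about 2 mm. A picture is of the moment at which its call begins: read the wrist's pose just before it.
- bot.sign_off(): hands the job in, once; it reports no verdict.
The state is a dict: "clock": time; "joint_positions": joint angles; "qd": joint speeds; "tau": joint torques, N m; "eef_pos": TCP position; "tcp_rot": TCP orientation; "wrist_force": force on the tool from outside, world axes, zero at the start; "ft_torque": the same for the moment, N m; "gripper_width": opening from 0.0 (shut) to 1.0 (fully open).
Only numpy, scipy, OpenCV 4.12 (cv2) and the standard library are available. Lean on these libraries where they do the work, as an engineer would, in place of code of your own. Each camera call takes 0.05 s, during which the arm holds its last target. There are 200 camera calls.

### The job

A honing disc has just been put on the gouge sharpener: with the two-pin spanner, tighten the loose ring nut in the middle of the disc fully home (clockwise until it stops), then lay the spanner back down on the bench. Also set the machine's speed selector four clicks clockwise from its slowest stop, that is on the last mark but one. Leave everything else on the bench and the machine as it stands.

Things in the scene. Friction and masses are not known exactly. Their poses are not given: they have to be found in the camera images.
- sharpener: The sharpening machine, fixed: a low grey housing, x -120 to 120 mm, y -120 to 270 mm in this frame, deck 95 mm up. Origin on the bench under the disc's axis, z up. The brown honing disc (radius 90 mm, top 116 mm up) and its aluminium hub (radius 40 mm, rim 134 mm up) do not turn. The speed selector's axis is at x -10, y 190 mm.
- ring_top (a point): Centre of the top face of the steel ring nut (radius 33 mm), 1.5 mm below the hub's rim. The frame turns with the nut, z up. Its two holes (9.7 mm wide, 9.5 mm deep) lie at y +21 and -21 mm. The spanner fits either way round, its handle along +x or -x of this frame, but a handle swung over the tool rest or the selector hits them.
- ring_nut (a joint): Turn of the ring nut in rad: 0 is fully home (a firm stop); positive is how far it is unscrewed, anticlockwise from above. It starts 0.5 to 1.1 rad loose. Turning it takes about 0.25 N m plus 0.15 N m per rad/s; it stays where it is left and neither rises nor sinks.
- spanner_handle (a point): Centre of the spanner's flat-sided wooden handle (114 mm along x, 22 mm wide along y, 32 mm high), 16 mm above the bench as it lies level on pin tips and handle. Frame of the spanner: the head lies towards +x, the pins point down, z up. It weighs about 0.2 kg; its balance point is 26 mm towards the head.
- spanner_head (a point): Midway between the spanner's two pins, on the underside of its steel head plate (20 by 62 by 6 mm): 112 mm along +x from the handle's centre, 6 mm below it. The pins (6 mm thick, tapered, 10 mm long) point down at y +21 and -21 mm, tips level with the handle's underside. Engaged, it lies on the nut's axis 1.5 mm above ring_top, the plate on the hub's rim.
- selector_grip (a point): On the axis of the black selector, 15 mm below the top of its bar handle. The bar is 15 mm wide, 67 mm long, its pointed end (white line) to +x and its blunt end to -x of this frame, which turns with it; z up. The bar stands 34 mm high on a round foot of radius 29 mm, whose top is 19 mm below this point; the deck is 37 mm below it.
- selector (a joint): Turn of the selector in rad, growing clockwise from above: 0 at the slowest stop, then a click every 0.5236 rad (30 degrees), positions 0 to 5 (2.618 fastest). Six black marks round it, the shortest slowest, the longest fastest. A sprung ball pulls it into the nearest click (about 0.17 N m to leave one). It starts on one of the first three.
- tool_rest (a point): Middle of the top of the machine's steel tool-rest bar, 12 mm thick, 170 mm long along the machine's y, on two posts at its ends that stand on the deck, with an aluminium tool clamp 44 mm wide on it that reaches 206 mm up; this point is 181 mm above the bench and 114 mm from the disc's axis.
- gouge: Bystander: a carving gouge about as long as the spanner, wooden handle (118 mm, 26 mm square) to -x and a single straight steel blade to +x, lying 26 mm high; origin under the blade, 49 mm ahead of the handle. It and the spanner lie side by side right of the machine and may have changed places.
- jar_front: Bystander: paint jar, 66 mm across, 90 mm high, on the bench close in front of the machine. Origin under its centre.
- jar_right: Bystander: white jar, 66 mm across, 90 mm high, beyond the spanner and the gouge. Origin under its centre.
- jar_left: Bystander: amber jar, 66 mm across, 90 mm high, left of the machine. Origin under its centre.
- compound_bar: Bystander: bar of honing compound 36 by 90 by 24 mm lying on the machine's deck behind the selector, its near face about 80 mm from the selector's axis. Origin under its centre.
- brush_mug: Bystander: mug 76 mm across and 100 mm high with brushes reaching 250 mm, behind on the right. Origin under its centre.
- mallet: Bystander: carver's mallet standing on its round head (84 mm across), 228 mm high, right of the spanner and gouge. Origin under its centre.

How it is judged:
By the outcome, as a careful person would: the job done as asked, in the order asked, and still so for the second after the job is handed in, with the robot touching nothing.
It also fails if it takes over 67 s, if anything falls off the work surface, if the arm or the gripper's body presses on something with over 40 N, if the wrist force passes 120 N, or if a joint passes its speed limit or range.

## Working session

There is one attempt and no reset: what is moved stays moved. The work goes in short steps, Python scripts to look and compute and a shell command to move; the robot and the scene stay as the last step left them, time stands still between calls to the robot, and variables do not carry over. Pictures are saved under pics/ and viewed, about 8 in all and at most 12, crops included, and the job is handed in when it is done.

```bash
ls; mkdir -p pics
cat > h.py <<'E'
import numpy as np, cv2
from rig import bot
from scipy.spatial.transform import Rotation as R
def grab(n):
    s=bot.get_state(); f=bot.grab_frame(n)
    if n=="wrist":
        T=np.eye(4);q=s["tcp_rot"];T[:3,:3]=R.from_quat([q[1],q[2],q[3],q[0]]).as_matrix();T[:3,3]=s["eef_pos"]
        f["c2w"]=T@np.array(f["tool_from_camera"])
    else: f["c2w"]=np.linalg.inv(np.array(f["extrinsics"]))
    f["K"]=np.array(f["camera_matrix"]); return f
def onplane(f,uv,z):
    uv=np.atleast_2d(np.array(uv,float));K=f["K"];d=np.c_[(uv[:,0]-K[0,2])/K[0,0],-(uv[:,1]-K[1,2])/K[1,1],-np.ones(len(uv))]
    d=d@f["c2w"][:3,:3].T;o=f["c2w"][:3,3];return o+d*((z-o[2])/d[:,2])[:,None]
def cloud(f):
    h,w=f["depth"].shape;u,v=np.meshgrid(np.arange(w),np.arange(h));D=f["depth"];K=f["K"]
    P=np.stack([(u-K[0,2])/K[0,0]*D,-(v-K[1,2])/K[1,1]*D,-D],-1);return P@f["c2w"][:3,:3].T+f["c2w"][:3,3]
def proj(f,p):
    p=np.atleast_2d(p);c=(p-f["c2w"][:3,3])@f["c2w"][:3,:3];K=f["K"];return np.c_[K[0,0]*c[:,0]/-c[:,2]+K[0,2],-K[1,1]*c[:,1]/-c[:,2]+K[1,2]]
def save(f,name,box=None,s=1):
    im=f["frame"][:,:,::-1]
    if box: im=im[box[1]:box[3],box[0]:box[2]]
    cv2.imwrite("pics/"+name,cv2.resize(im,None,fx=s,fy=s,interpolation=cv2.INTER_CUBIC))
E
python3 - <<'E'
from h import *
import pickle
s=bot.get_state();print({k:np.round(v,3) for k,v in s.items()},bot.grip_point_offset)
for n in("top","side"):
    f=grab(n);save(f,n+"0.png");pickle.dump(f,open(n+"0.pkl","wb"));print(n,f["c2w"].round(3),f["K"].round(1),[k for k in f])
E
```

```text
pics
{'clock': np.float64(0.0), 'joint_positions': array([ 1.15 ,  0.334,  0.04 ,  1.466, -0.013,  1.343, -0.058]), 'qd': array([-0.001,  0.   , -0.001,  0.001,  0.001, -0.002,  0.   ]), 'tau': array([ 2.0000e-03, -6.5635e+01,  1.3350e+00, -4.0379e+01, -6.0000e-02,
        4.5000e-02,  0.0000e+00]), 'eef_pos': array([ 0.205, -0.616,  0.222]), 'tcp_rot': array([ 0.113, -0.113,  0.699, -0.697]), 'wrist_force': array([ 0.416, -0.186, -0.243]), 'ft_torque': array([-0.053, -0.025,  0.026]), 'gripper_width': np.float64(0.998)} 0.0187
top [[ 0.008  0.994 -0.109  0.43 ]
 [-1.     0.006 -0.015 -0.012]
 [-0.014  0.109  0.994  1.5  ]
 [ 0.     0.     0.     1.   ]] [[508.    0.  272.3]
 [  0.  508.  209.2]
 [  0.    0.    1. ]] ['frame', 'depth', 'camera_matrix', 'extrinsics', 'c2w', 'K']
side [[ 0.993  0.057 -0.104  0.397]
 [-0.119  0.521 -0.845 -1.435]
 [ 0.006  0.851  0.524  1.002]
 [ 0.     0.     0.     1.   ]] [[522.1   0.  278.7]
 [  0.  522.1 203.8]
 [  0.    0.    1. ]] ['frame', 'depth', 'camera_matrix', 'extrinsics', 'c2w', 'K']
```

View pics/top0.png

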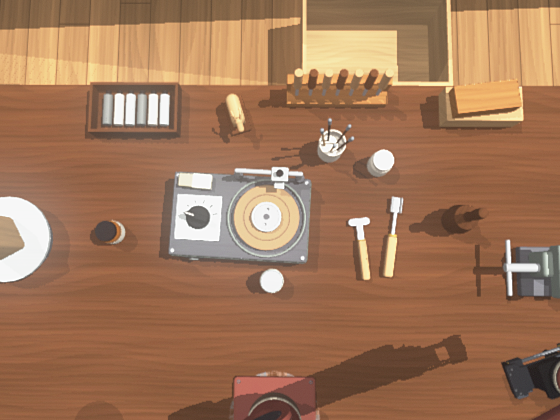

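View pics/side0.png

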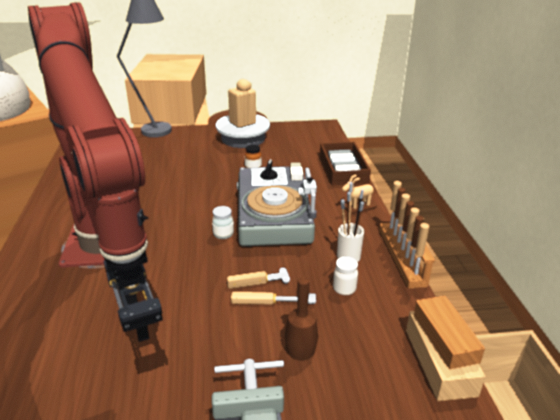

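The top view shows the machine with its disc at (267,217), selector at (197,215) and tool rest at (270,172). The spanner has its T head at (359,222) and handle at (364,262), and the gouge lies right of it at (391,235). The side view agrees.

Run:
```python
from h import *
import pickle
f=pickle.load(open("top0.pkl","rb"));hsv=cv2.cvtColor(f["frame"],cv2.COLOR_RGB2HSV);P=cloud(f)
m=cv2.inRange(hsv,(12,70,150),(32,255,255))
n,l,st,c=cv2.connectedComponentsWithStats(m)
for i in range(1,n):
    if st[i,4]>60 and st[i,1]>110 and 90<c[i][0]<480:
        pts=np.argwhere(l==i)[:,::-1];r=cv2.minAreaRect(pts.astype(np.float32));print(st[i],r,"world",onplane(f,r[0],.032)[0].round(4), "depth z",np.median(P[l==i][:,2]).round(3), "ends",onplane(f,cv2.boxPoints(r),.032)[:,:2].round(3).tolist())
# spanner head steel: z between .01 and .03 near (359,222)
z=P[:,:,2]
h=(hsv[:,:,1]<70)&(hsv[:,:,2]>120)
h[:200]=0;h[250:]=0;h[:,:345]=0;h[:,375:]=0
p=np.argwhere(h)[:,::-1];r=cv2.minAreaRect(p.astype(np.float32));print("head",len(p),r,onplane(f,r[0],.016)[0],onplane(f,p.mean(0),.016), onplane(f,cv2.boxPoints(r),.016)[:,:2].round(3).tolist())
for nm,uv in dict(hub=(267,217),sel=(197,215),disc=(285,240),deck=(180,245)).items(): print(nm,P[uv[1],uv[0]].round(3))
# disc from depth: z 0.110..0.122
md=((z>.108)&(z<.123));md[:, :225]=0;md[:,310:]=0;md[:170]=0;md[262:]=0
br=cv2.inRange(hsv,(5,60,80),(25,255,255))*md
p=P[br>0];print("disc",len(p),p.min(0),p.max(0)); 
(cx,cy),rr=cv2.minEnclosingCircle((p[:,:2]*1000).astype(np.float32));print(cx,cy,rr)
mh=(z>.128)&(z<.14);mh[:,:240]=0;mh[:,295:]=0;mh[:190]=0;mh[245:]=0
p=P[mh];(cx,cy),rr=cv2.minEnclosingCircle((p[:,:2]*1000).astype(np.float32));print("hub",len(p),cx,cy,rr,np.median(p[:,2]))
mk=(z>.085)&(z<.105);mk[:160]=0;mk[270:]=0;mk[:,:160]=0;mk[:,320:]=0
p=P[mk];r=cv2.minAreaRect((p[:,:2]*1000).astype(np.float32));print("deck",r)
save(f,"mach.png",(160,155,320,270),5)
```

```text
[ 234  185   65   65 2591] ((266.0, 217.0), (64.0, 64.0), 90.0) world [0.5683 0.0281 0.032 ] depth z 0.116 ends [[0.662, 0.123], [0.663, -0.064], [0.476, -0.065], [0.475, 0.12]]
[109 220  13  23  99] ((115.23917388916016, 230.76185607910156), (22.06812286376953, 11.488138198852539), 87.39744567871094) world [0.5252 0.4662 0.032 ] depth z 0.062 ends [[0.557, 0.486], [0.558, 0.452], [0.494, 0.447], [0.492, 0.48]]
[383 234  15  44 296] ((390.2524719238281, 255.16696166992188), (10.107834815979004, 43.409542083740234), 6.911227226257324) world [ 0.4607 -0.3296  0.032 ] depth z 0.025 ends [[0.401, -0.307], [0.524, -0.324], [0.521, -0.353], [0.398, -0.335]]
[358 238  13  42 321] ((364.046142578125, 258.8692626953125), (41.17953109741211, 8.558396339416504), 82.87498474121094) world [ 0.4495 -0.2544  0.032 ] depth z 0.03 ends [[0.506, -0.236], [0.51, -0.26], [0.393, -0.273], [0.39, -0.249]]
head 276 ((358.5, 228.0), (22.0, 21.0), 90.0) [ 0.53933933 -0.24198204  0.016     ] [[ 0.54620451 -0.24363888  0.016     ]] [[0.571, -0.212], [0.572, -0.273], [0.507, -0.272], [0.507, -0.211]]
hub [0.559 0.023 0.133]
sel [0.562 0.21  0.148]
disc [ 0.498 -0.027  0.112]
deck [0.483 0.263 0.1  ]
disc 2565 [ 0.47020939 -0.0780641   0.1081461 ] [0.67244305 0.11411995 0.12293269]
582.0835571289062 2.558159351348877 120.9653091430664
hub 600 559.908447265625 25.4869327545166 39.82086944580078 0.13306176529418412
deck ((562.9197998046875, 100.409912109375), (383.9656677246094, 235.3808135986328), 87.06807708740234)
```

View pics/mach.png

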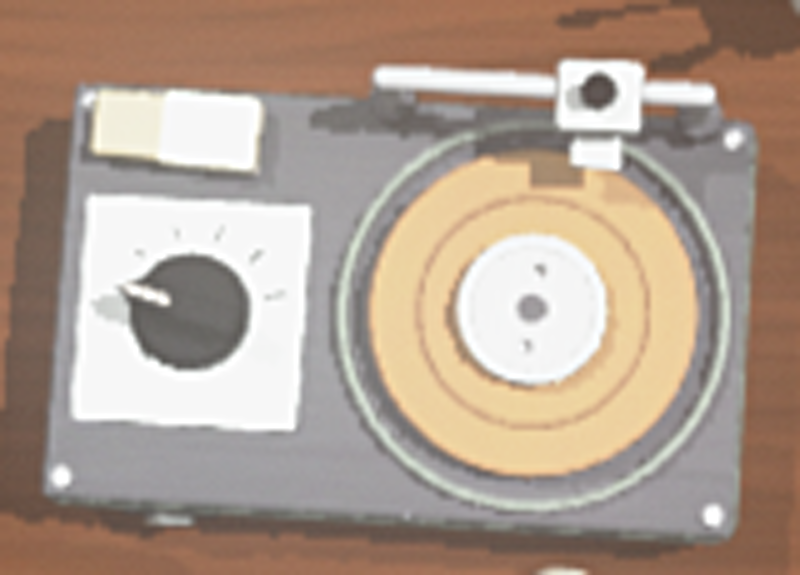

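The crop shows the pointer tip at (120,288) with the dial centre at (190,312), on or next to the shortest mark. The marks run clockwise to the longest at (275,295), so it seems to be at position 0. The nut holes are at (541,270) and (528,347). Tool clamp and rest are on the far (+x) side, so the handle should go to the right (-y) and sweep towards the robot.

Next I move above the spanner.

```bash
python3 - <<'E'
from h import *
s=bot.get_state();q=s["tcp_rot"];print(R.from_quat([q[1],q[2],q[3],q[0]]).as_matrix().round(3))
print(np.array(bot.grab_frame("wrist")["tool_from_camera"]).round(3))
E
python3 -m inch '0.020 0.036 0.01 0;0.020 0.036 0.01 0;0.020 0.036 0 0;0.020 0.036 0 0;0 0 0 0' -0.15 40
```

```text
[[-0.949 -0.001  0.316]
 [-0.316  0.001 -0.949]
 [ 0.    -1.    -0.001]]
[[-0.    -0.957 -0.291 -0.078]
 [ 0.     0.291 -0.957 -0.161]
 [ 1.    -0.    -0.    -0.   ]
 [ 0.     0.     0.     1.   ]]
clock: 0.57
eef_pos: [0.2837, -0.4676, 0.2383]
tcp_rot: [0.11, -0.112, 0.701, -0.696]
wrist_force: [1.4, -0.6, 0.7]
gripper_width: 0.706
```

```bash
python3 -m inch '0.028 0.035 -0.005 -4;0.028 0.035 -0.005 -4;0.028 0.035 -0.005 -3.5;0.028 0.036 0 0;0.028 0.036 0 0;0.026 0.036 0 0;0 0 0 0;0 0 0 0'
python3 - <<'E'
from h import *
import pickle
f=grab("wrist");save(f,"w1.png");pickle.dump(f,open("w1.pkl","wb"));s=bot.get_state();print(f["c2w"].round(3),s["eef_pos"],s["joint_positions"].round(2))
E
```

```text
clock: 1.23
eef_pos: [0.4347, -0.2656, 0.224]
tcp_rot: [0.036, -0.04, 0.708, -0.704]
wrist_force: [-0.3, -1.8, 0.4]
gripper_width: 0.578
[[ 0.107  0.95   0.294  0.513]
 [-0.994  0.104  0.026 -0.258]
 [-0.006 -0.295  0.955  0.385]
 [ 0.     0.     0.     1.   ]] [ 0.43513326 -0.26494429  0.22407971] [ 0.71  0.07 -0.26  1.78  0.01  1.3  -1.01]
```

View pics/w1.png

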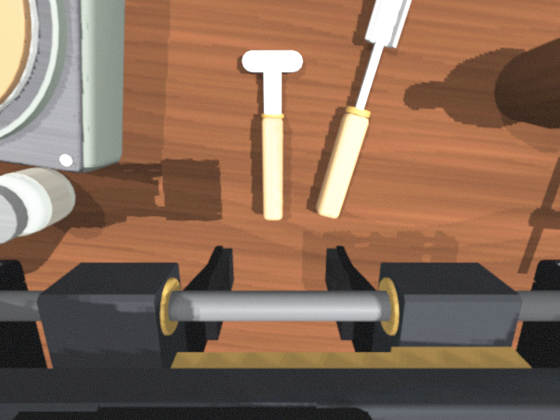

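The wrist view shows the spanner handle (272,115–218) between the fingers' line and the head plate at (272,62). The gouge is right of it at (345,165).

Run:
```python
from h import *
import pickle
f=pickle.load(open("w1.pkl","rb"));hsv=cv2.cvtColor(f["frame"],cv2.COLOR_RGB2HSV)
m=cv2.inRange(hsv,(12,60,140),(35,255,255));m[:90]=0;m[230:]=0;m[:,:235]=0;m[:,305:]=0
p=np.argwhere(m)[:,::-1].astype(np.float32);p=onplane(f,p,.032)[:,:2]
r=cv2.minAreaRect((p*1000).astype(np.float32));print("handle",len(p),r)
h=(hsv[:,:,1]<60)&(hsv[:,:,2]>150);h[:40]=0;h[75:]=0;h[:,:230]=0;h[:,310:]=0
p=onplane(f,np.argwhere(h)[:,::-1],.016)[:,:2];r2=cv2.minAreaRect((p*1000).astype(np.float32));print("head",len(p),r2)
d=np.array(r2[0])-r[0];print(np.degrees(np.arctan2(d[1],d[0])),np.linalg.norm(d))
P=cloud(f);print(P[165,272],P[62,272])
q=bot.get_state()["tcp_rot"];z=R.from_quat([q[1],q[2],q[3],q[0]]).as_matrix();print("jaw",np.degrees(np.arctan2(z[1,2],z[0,2])))
```

```text
handle 1973 ((454.8966979980469, -251.64227294921875), (149.3179168701172, 78.45882415771484), 6.283381938934326)
head 1321 ((557.0719604492188, -244.18338012695312), (22.70707130432129, 61.82941818237305), 6.110884666442871)
4.175240925788422 102.44715388481956
[ 0.45380941 -0.25510306  0.03107426] [ 0.55729782 -0.24417125  0.01508689]
jaw -83.81440031960999
```

```bash
python3 -m inch '0.015 0.009 0 0;0 0 0 0;0 0 -0.04 0;0 0 -0.04 0;0 0 -0.04 0;0 0 -0.03 0;0 0 0 0'
```

```text
clock: 1.87
eef_pos: [0.4469, -0.2646, 0.0716]
tcp_rot: [0.035, -0.034, 0.706, -0.706]
wrist_force: [-1.3, 0.1, 0.1]
gripper_width: 0.576
```

```bash
python3 -m inch '0.004 0.009 -0.022 0;0 0.001 -0.022 0;0 0 -0.02 0;0 0 0 0'
```

```text
clock: 2.2
eef_pos: [0.4494, -0.2603, 0.0093]
tcp_rot: [-0.032, 0.031, -0.706, 0.707]
wrist_force: [-0.6, 0.3, 0.6]
gripper_width: 0.573
```

```bash
python3 -m inch '0 0.005 -0.004 0.6;0 0 0 0;0 0 0 0'; python3 -m inch '0 0 0 0;0 0 0 0;0 0 0 0;0 0 0 0;0 0 0 0;0 0 0 0' 1 45
```

```text
clock: 2.45
eef_pos: [0.4505, -0.2581, 0.0093]
tcp_rot: [-0.036, 0.033, -0.705, 0.708]
wrist_force: [-0.7, 0.0, 0.3]
gripper_width: 0.578
clock: 2.95
eef_pos: [0.453, -0.2598, 0.0141]
tcp_rot: [-0.037, 0.031, -0.703, 0.709]
wrist_force: [1.4, -0.1, -2.4]
gripper_width: 0.251
```

```bash
python3 -m inch '0 0 0.03 0;0 0 0.04 0;0 0 0.04 0;0 0 0.04 0;0 0 0.03 0;0 0 0 0;0 0 0 0'
```

```text
clock: 3.53
eef_pos: [0.4472, -0.2567, 0.1982]
tcp_rot: [-0.035, 0.035, -0.705, 0.707]
wrist_force: [-0.3, 0.3, -2.6]
gripper_width: 0.246
```

Gripped (width 21.6 mm) and lifted. Next I rotate about +74° and go beside the hub, offset in x so that both the holes and the head are in view.

```bash
python3 -m inch '0.002 0.016 0 7;0.002 0.016 0 7;0.002 0.016 0 7;0.002 0.016 0 7;0.002 0.016 0 7;0.002 0.016 0 7;0.002 0.016 0 7;0.002 0.016 0 7;0.002 0.016 0 7;0.002 0.016 0 7;0.002 0.016 -0.01 4;0 0 -0.01 0;0 0 0 0;0 0 0 0'
python3 - <<'E'
from h import *
import pickle
f=grab("wrist");save(f,"w2.png");pickle.dump(f,open("w2.pkl","wb"));s=bot.get_state();print(f["K"],s["eef_pos"],s["joint_positions"].round(2))
q=s["tcp_rot"];z=R.from_quat([q[1],q[2],q[3],q[0]]).as_matrix();print("jaw",np.degrees(np.arctan2(z[1,2],z[0,2])))
E
```

```text
clock: 4.7
eef_pos: [0.4575, -0.0716, 0.1552]
tcp_rot: [0.456, -0.47, 0.54, -0.529]
wrist_force: [-0.6, 0.4, -2.3]
gripper_width: 0.249
[[329.63170787   0.         279.04010975]
 [  0.         329.63170787 209.89304153]
 [  0.           0.           1.        ]] [ 0.45721972 -0.07200381  0.15508029] [ 0.54  0.05 -0.49  1.95  0.03  1.17 -0.11]
jaw -8.213015973279095
```

View pics/w2.png

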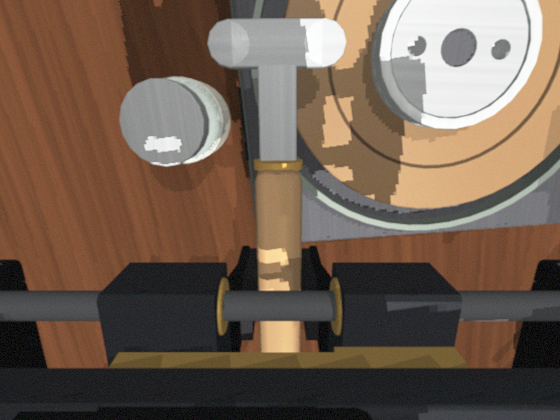

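The wrist view shows the nut holes at (417,46) and (501,48) with bore (459,47), and the head plate spans (208–345, 18–67).

Run:
```python
from h import *
import pickle
f=pickle.load(open("w2.pkl","rb"));im=f["frame"];g=cv2.cvtColor(im,cv2.COLOR_RGB2GRAY)
print("depth",cloud(f)[[42,40,75],[276,440,440],:].round(4))
C=[]
for nm,(x,y,w,t) in dict(h1=(417,46,14,140),bore=(459,47,24,150),h2=(501,48,14,140)).items():
    sub=(g[y-w:y+w,x-w:x+w]<t).astype(np.uint8);n,l,st,c=cv2.connectedComponentsWithStats(sub)
    i=l[w,w];
    if i==0:i=1+st[1:,4].argmax()
    uv=c[i]+[x-w,y-w];wd=onplane(f,uv,.1325)[0];C.append(wd);print(nm,st[i]+[x-w,y-w,0,0,0],uv.round(1),wd[:2].round(4))
d=C[2]-C[0];print("mid",((C[0]+C[2])/2)[:2],np.linalg.norm(d),np.degrees(np.arctan2(d[1],d[0])))
hsv=cv2.cvtColor(im,cv2.COLOR_RGB2HSV);m=((hsv[:,:,1]<45)&(hsv[:,:,2]>95)).astype(np.uint8);m[:10]=0;m[75:]=0;m[:,:195]=0;m[:,350:]=0
n,l,st,c=cv2.connectedComponentsWithStats(m);i=1+st[1:,4].argmax();p=np.argwhere(l==i)[:,::-1]
print(st[i]);p=p[p[:,1]<62]
for z in (.155,.158,.162):
    r=cv2.minAreaRect((onplane(f,p,z)[:,:2]*1000).astype(np.float32));print(z,r)
    print(onplane(f,[[208,42],[345,42],[276,18],[258,120],[296,120],[276,67]],z)[:,:2].round(4).tolist())
cv2.imwrite("pics/c.png",cv2.resize(np.hstack([im[:100,360:560,::-1],im[:100,180:380,::-1]]),None,fx=2,fy=2))
```

```text
depth [[0.4696 0.036  0.1532]
 [0.5509 0.0288 0.1309]
 [0.5509 0.0123 0.1308]]
h1 [408  37  18  19 182] [418.1  46.5] [0.5395 0.0272]
bore [ 441   29   35   38 1026] [458.4  47.1] [0.5592 0.024 ]
h2 [492  40  18  19 249] [500.3  48.8] [0.5796 0.0202]
mid [0.55955413 0.02371207] 0.04074017396121903 -9.836776796783687
[ 207   10  139   65 6786]
0.155 ((469.78759765625, 38.0445556640625), (20.201438903808594, 61.1345329284668), 81.67627716064453)
[[0.4397, 0.0401], [0.4996, 0.0312], [0.4709, 0.045], [0.4563, 0.0039], [0.4741, 0.0014], [0.4681, 0.0256]]
0.158 ((469.8095703125, 37.47357940673828), (19.82500457763672, 59.995330810546875), 81.67627716064453)
[[0.4403, 0.0395], [0.4991, 0.0308], [0.4709, 0.0443], [0.4566, 0.004], [0.474, 0.0015], [0.4682, 0.0252]]
0.162 ((469.8388671875, 36.7122917175293), (19.323091506958008, 58.4764404296875), 81.67628479003906)
[[0.4411, 0.0386], [0.4984, 0.0302], [0.4709, 0.0433], [0.457, 0.0041], [0.474, 0.0017], [0.4682, 0.0248]]
```

```bash
python3 -m inch '0 0 0.012 -1.5;0.03 -0.005 0.002 0;0.03 -0.005 0.002 0;0.025 -0.004 0.002 0;0 0 0 0;0 0 0 0'
cat > m.py <<'E'
from h import *
def st():
    s=bot.get_state();q=s["tcp_rot"];z=R.from_quat([q[1],q[2],q[3],q[0]]).as_matrix()
    print("t",s["clock"].round(2),"p",(s["eef_pos"]*1000).round(1),"jaw",np.degrees(np.arctan2(z[1,2],z[0,2])).round(2),"down",z[:,1].round(3),"F",s["wrist_force"].round(1),"M",s["ft_torque"].round(2),"q",s["joint_positions"].round(2));return s
if __name__=="__main__": st()
E
python3 m.py
```

```text
clock: 5.25
eef_pos: [0.5438, -0.0936, 0.1734]
tcp_rot: [0.443, -0.46, 0.55, -0.539]
wrist_force: [-0.3, -0.5, -2.4]
gripper_width: 0.248Traceback (most recent call last):
  File "m.py", line 5, in <module>
    if __name__=="__main__": st()
                             ~~^^
  File "m.py", line 4, in st
    print("t",s["clock"].round(2),"p",(s["eef_pos"]*1000).round(1),"jaw",np.degrees(np.arctan2(z[1,2],z[0,2])).round(2),"down",z[:,1].round(3),"F",s["wrist_force"].round(1),"M",s["ft_torque"].round(2),"q",s["joint_positions"].round(2));return s
              ^^^^^^^^^^^^^^^^
AttributeError: 'float' object has no attribute 'round'
```

```bash
sed -i 's/s\["clock"\].round(2)/round(s["clock"],2)/; s/import \*/import */' m.py
cat >> m.py <<'E'
    s=bot.get_state();q=s["tcp_rot"];A=R.from_quat([q[1],q[2],q[3],q[0]]).as_matrix()
    j=np.arctan2(A[1,2],A[0,2]);off=np.array([.470,.0382])-[.4573,-.0718];a=j-np.radians(-8.21)
    hd=np.array(s["eef_pos"])[:2]+[off[0]*np.cos(a)-off[1]*np.sin(a),off[0]*np.sin(a)+off[1]*np.cos(a)]
    print("head",hd.round(4),"need",(np.array([.5595,.0239])-hd).round(4),"tips z",round(s["eef_pos"][2]-.155+.138,4))
E
sed -i 's/(s\["eef_pos"\]\*1000)/(np.array(s["eef_pos"])*1000)/' m.py; python3 m.py
```

```text
File "m.py", line 6
    s=bot.get_state();q=s["tcp_rot"];A=R.from_quat([q[1],q[2],q[3],q[0]]).as_matrix()
IndentationError: unexpected indent
```

```bash
sed -i 's/^if __name__.*/if __name__=="__main__":\n    st()/' m.py; python3 m.py
```

```text
t 5.25 p [543.8 -93.6 173.4] jaw -10.72 down [-0.029 -0.003 -1.   ] F [-0.3 -0.5 -2.4] M [-0.07 -0.04 -0.02] q [ 0.5   0.22 -0.48  1.73  0.11  1.24 -0.19]
head [0.5613 0.0158] need [-0.0018  0.0081] tips z 0.1564
```

```bash
python3 -m inch '0 0.007 -0.006 0.8;0 0 0 0;0 0 0 0;0 0 0 0' >/dev/null; python3 m.py;python3 -m inch '0 0 0 0;0 0 0 0' >/dev/null; python3 m.py
```

```text
t 5.58 p [541.7 -87.4 166. ] jaw -10.07 down [-0.031 -0.004 -1.   ] F [-0.7  1.2 -2.9] M [-0.08 -0.1   0.01] q [ 0.5   0.23 -0.48  1.74  0.12  1.23 -0.19]
head [0.558  0.0221] need [0.0015 0.0018] tips z 0.149
t 5.75 p [540.9 -87.4 166.3] jaw -10.07 down [-0.031 -0.005 -1.   ] F [-0.4 -0.1 -2. ] M [-0.08 -0.17  0.01] q [ 0.5   0.22 -0.48  1.74  0.12  1.23 -0.19]
head [0.5571 0.0221] need [0.0024 0.0018] tips z 0.1493
```

```bash
python3 -m inch '0.003 0.002 -0.008 0.2;0 0 0 0;0 0 0 0' >/dev/null; python3 m.py
python3 - <<'E'
from h import *
import pickle
f=grab("wrist");pickle.dump(f,open("w3.pkl","wb"));save(f,"w3.png",(180,0,400,140),3)
print(proj(f,[[.5595,.0239,.1325]]),cloud(f)[30,276])
E
```

```text
t 6.0 p [544.  -85.4 158. ] jaw -9.87 down [-0.03  -0.006 -1.   ] F [ 1.3 -0.1 -1.7] M [-0.01 -0.16  0.  ] q [ 0.49  0.24 -0.48  1.75  0.12  1.22 -0.2 ]
head [0.5599 0.0241] need [-0.0004 -0.0002] tips z 0.141
[[277.35326529  45.43466384]] [0.56010906 0.02623734 0.15617505]
```

View pics/w3.png

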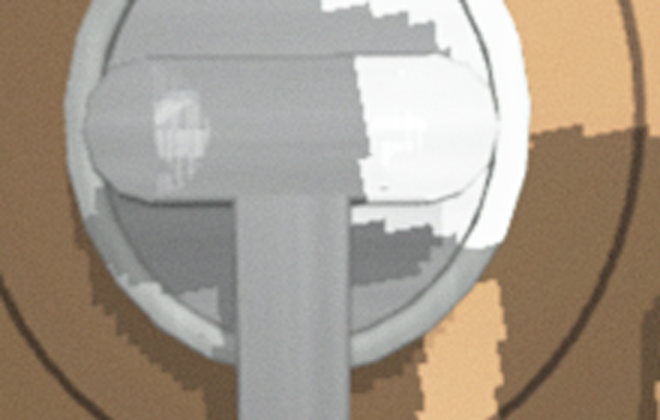

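The picture shows the plate (85–497, centre 291) over the hub (67–527, centre 297), offset by about 1 mm at most. I lower it.

```bash
python3 -m inch '0.0005 0 -0.006 0;0 0 -0.004 0;0 0 0 0' >/dev/null; python3 m.py; python3 -m inch '0 0 -0.006 0;0 0 0 0' >/dev/null; python3 m.py
```

```text
t 6.3 p [544.5 -85.3 146.9] jaw -9.86 down [-0.03  -0.005 -1.   ] F [-0.6  0.6 -2. ] M [ 0.05 -0.18  0.01] q [ 0.49  0.25 -0.48  1.76  0.13  1.2  -0.2 ]
head [0.5604 0.0243] need [-0.0009 -0.0004] tips z 0.1299
t 6.47 p [544.6 -84.1 140.1] jaw -9.83 down [-0.03  -0.004 -1.   ] F [-1.1  2.2 -2.7] M [ 0.26 -0.    0.03] q [ 0.49  0.25 -0.48  1.77  0.13  1.18 -0.21]
head [0.5604 0.0255] need [-0.0009 -0.0016] tips z 0.1231
```

The pins have gone in: tips read 123 mm with only light force. Next I work out the arc.

```bash
cat > arc.py <<'E'
import sys
from h import *
s=bot.get_state();p=np.array(s["eef_pos"])[:2];q=s["tcp_rot"];A=R.from_quat([q[1],q[2],q[3],q[0]]).as_matrix();j=np.degrees(np.arctan2(A[1,2],A[0,2]))
C=np.array([.5599,.0245]);L=.110
print("t",round(s["clock"],2),"jaw",j.round(2),"z",round(s["eef_pos"][2],4),"rad",np.linalg.norm(p-C).round(4),"line",np.degrees(np.arctan2(*(C-p)[::-1])).round(2),"F",np.round(s["wrist_force"],1),"M",np.round(s["ft_torque"],2))
print("q",np.round(s["joint_positions"],2),"w",round(s["gripper_width"],3))
def tgt(a): # tool yaw a (jaw): TCP offset measured at jaw -9.83
    r=np.radians(a+9.83);o=np.array([.5446,-.0841])-C;return C+[o[0]*np.cos(r)-o[1]*np.sin(r),o[0]*np.sin(r)+o[1]*np.cos(r)]
st=float(sys.argv[1])
for k in range(int(sys.argv[2])):
    t=tgt(j-st*(k+1));print("%.4f %.4f"%tuple(t-p));p=t
E
python3 arc.py 4 3
```

```text
t 6.47 jaw -9.83 z 0.1401 rad 0.1097 line 81.97 F [-1.1  2.2 -2.7] M [ 0.26 -0.    0.03]
q [ 0.49  0.25 -0.48  1.77  0.13  1.18 -0.21] w 0.247
-0.0075 0.0014
-0.0074 0.0019
-0.0073 0.0024
```

```bash
python3 -m inch '-0.0075 0.0014 0 -4;-0.0074 0.0019 0 -4;-0.0073 0.0024 0 -4' ; python3 arc.py 5 4
```

```text
clock: 6.72
eef_pos: [0.5235, -0.0769, 0.1395]
tcp_rot: [0.388, -0.403, 0.593, -0.579]
wrist_force: [-0.2, -1.1, -0.7]
gripper_width: 0.249
t 6.72 jaw -22.01 z 0.1395 rad 0.1077 line 70.26 F [-0.2 -1.1 -0.7] M [-0.21 -0.11  0.33]
q [ 0.48  0.21 -0.46  1.82  0.1   1.17 -0.4 ] w 0.249
-0.0103 0.0021
-0.0085 0.0044
-0.0081 0.0052
-0.0076 0.0059
```

```bash
python3 -m inch '-0.0103 0.0021 0 -5;-0.0085 0.0044 0 -5;-0.0081 0.0052 0 -5'; python3 arc.py 4 4
```

```text
clock: 6.97
eef_pos: [0.4977, -0.0628, 0.1397]
tcp_rot: [0.308, -0.317, 0.642, -0.626]
wrist_force: [1.8, 1.6, -3.5]
gripper_width: 0.243
t 6.97 jaw -37.54 z 0.1397 rad 0.1072 line 54.55 F [ 1.8  1.6 -3.5] M [ 0.18 -0.4   0.28]
q [ 0.46  0.14 -0.45  1.89  0.05  1.15 -0.66] w 0.243
-0.0079 0.0030
-0.0057 0.0051
-0.0053 0.0055
-0.0049 0.0058
```

```bash
python3 -m inch '-0.0079 0.003 0 -4;-0.0057 0.0051 0 -4'; python3 arc.py 4 2;  python3 -m inch '-0.0050 0.0055 0 -4;0 0 0 0'; python3 arc.py 4 3
```

```text
clock: 7.13
eef_pos: [0.4855, -0.0522, 0.1401]
tcp_rot: [0.263, -0.268, 0.663, -0.647]
wrist_force: [0.6, -1.2, -4.9]
gripper_width: 0.25
t 7.13 jaw -45.88 z 0.1401 rad 0.1069 line 45.85 F [ 0.6 -1.2 -4.9] M [-0.62 -0.    0.2 ]
q [ 0.45  0.11 -0.45  1.92  0.03  1.14 -0.81] w 0.25
-0.0071 0.0034
-0.0049 0.0059
clock: 7.3
eef_pos: [0.4795, -0.0459, 0.1399]
tcp_rot: [0.239, -0.243, 0.672, -0.657]
wrist_force: [2.0, -0.1, -4.3]
gripper_width: 0.25
t 7.3 jaw -50.17 z 0.1399 rad 0.1069 line 41.21 F [ 2.  -0.1 -4.3] M [-0.14 -0.17  0.05]
q [ 0.45  0.09 -0.45  1.94  0.02  1.13 -0.89] w 0.25
-0.0065 0.0034
-0.0045 0.0062
-0.0040 0.0065
```

```bash
python3 -m inch '-0.005 0.005 0 -4;-0.0045 0.0062 0 -4;0 0 0 0'; python3 arc.py 3 3;  python3 -m inch '-0.003 0.0055 0 -3;-0.0025 0.0055 0 -3'; python3 arc.py 4 3
```

```text
clock: 7.55
eef_pos: [0.4708, -0.0341, 0.1398]
tcp_rot: [0.194, -0.196, 0.687, -0.672]
wrist_force: [0.2, 0.4, -3.1]
gripper_width: 0.247
t 7.55 jaw -57.98 z 0.1398 rad 0.1067 line 33.32 F [ 0.2  0.4 -3.1] M [-0.15  0.08  0.12]
q [ 0.43  0.07 -0.45  1.96  0.01  1.12 -1.04] w 0.247
-0.0050 0.0024
-0.0028 0.0050
-0.0025 0.0051
clock: 7.72
eef_pos: [0.4656, -0.0252, 0.1396]
tcp_rot: [0.16, -0.162, 0.696, -0.681]
wrist_force: [1.3, -4.4, -3.7]
gripper_width: 0.248
t 7.72 jaw -63.67 z 0.1396 rad 0.1066 line 27.81 F [ 1.3 -4.4 -3.7] M [-1.18 -0.16  0.4 ]
q [ 0.42  0.06 -0.46  1.98  0.01  1.12 -1.15] w 0.248
-0.0058 0.0049
-0.0029 0.0071
-0.0024 0.0073
```

```bash
python3 -m inch '-0.003 0.0055 0 -3;-0.002 0.0055 0 -3;0 0 0 0'; python3 arc.py 3 2;  python3 -m inch '-0.002 0.006 0 -3;0 0 0 0'; python3 arc.py 3 3
```

```text
clock: 7.97
eef_pos: [0.4646, -0.0219, 0.141]
tcp_rot: [0.128, -0.125, 0.699, -0.693]
wrist_force: [-0.2, 1.5, -3.0]
gripper_width: 0.254
t 7.97 jaw -69.4 z 0.141 rad 0.106 line 25.97 F [-0.2  1.5 -3. ] M [0.66 0.41 1.35]
q [ 0.41  0.04 -0.46  1.98  0.01  1.11 -1.26] w 0.254
-0.0082 0.0100
-0.0018 0.0055
clock: 8.13
eef_pos: [0.4653, -0.0214, 0.1419]
tcp_rot: [0.113, -0.107, 0.699, -0.698]
wrist_force: [-0.5, 1.7, -3.0]
gripper_width: 0.257
t 8.13 jaw -72.05 z 0.1419 rad 0.1052 line 25.88 F [-0.5  1.7 -3. ] M [0.75 0.24 1.25]
q [ 0.41  0.04 -0.46  1.99  0.02  1.11 -1.32] w 0.257
-0.0104 0.0143
-0.0015 0.0055
-0.0012 0.0056
```

```bash
python3 -m inch '-0.003 0.006 0 3;-0.003 0.006 0 3;-0.003 0.006 0 2' >/dev/null; python3 arc.py 3 1;  python3 -m inch '0 0 0 0;0 0 0 0' >/dev/null; python3 arc.py 3 1
```

```text
t 8.38 jaw -63.71 z 0.1447 rad 0.105 line 24.7 F [  5.4 -20.2  -1. ] M [-4.92 -1.3  -0.85]
q [ 0.4   0.02 -0.47  2.    0.03  1.1  -1.19] w 0.254
-0.0039 -0.0026
t 8.55 jaw -63.32 z 0.1456 rad 0.1054 line 26.98 F [-0.3  2.9 -2.5] M [0.71 0.36 0.62]
q [ 0.41  0.02 -0.47  2.    0.03  1.1  -1.18] w 0.248
-0.0050 0.0006
```

Run:
```python
from h import *
import pickle
f=grab("wrist");pickle.dump(f,open("w4.pkl","wb"));save(f,"w4.png");P=cloud(f)
for v,u in((30,276),(40,250),(40,300),(100,278),(150,278),(200,278)):print(u,v,P[v,u].round(4))
```

```text
276 30 [0.566  0.0289 0.1412]
250 40 [0.5567 0.0375 0.1424]
300 40 [0.5671 0.0172 0.142 ]
278 100 [0.5393 0.0145 0.1424]
278 150 [0.5183 0.004  0.1443]
278 200 [ 0.4991 -0.0052  0.1599]
```

View pics/w4.png

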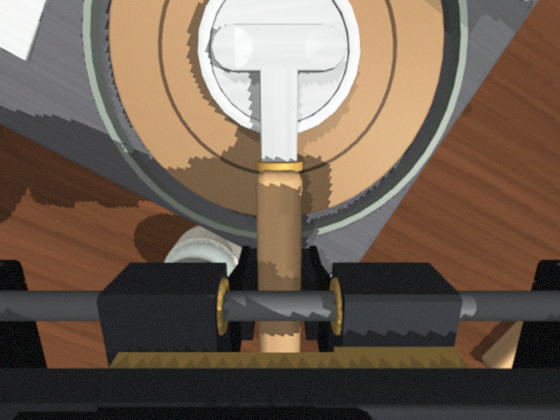

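The picture shows the plate still centred on the hub (plate 212–343, hub 198–360), with plate top about 141 mm, so the pins are engaged. The nut stopped after about 56° (0.98 rad) and held against 20 N. Next I lift off.

```bash
python3 -m inch '0 0 0.004 0;0 0 0.006 0;0 0 0.01 0;0 0 0.02 0;0 0 0.03 0;0 0 0.02 0;0 0 0 0'; python3 arc.py 3 1; python3 -m inch '0 -0.028 0 -5;0 -0.028 0 -5;0 -0.028 0 -5;0 -0.028 0 -5;0 -0.028 0 0;-0.006 -0.028 0 0;-0.006 -0.028 -0.02 0;0 -0.028 -0.02 0;0 0 0 0;0 0 0 0'; python3 m.py
```

```text
clock: 9.18
eef_pos: [0.4682, -0.0198, 0.2391]
tcp_rot: [-0.176, 0.159, -0.681, 0.693]
wrist_force: [0.6, -0.4, -2.0]
gripper_width: 0.25
t 9.18 jaw -62.63 z 0.2391 rad 0.1019 line 25.79 F [ 0.6 -0.4 -2. ] M [-0.05 -0.01 -0.02]
q [ 0.42 -0.05 -0.46  1.86 -0.01  1.3  -1.13] w 0.25
-0.0067 -0.0041
clock: 10.02
eef_pos: [0.4536, -0.2491, 0.194]
tcp_rot: [-0.052, 0.038, -0.7, 0.712]
wrist_force: [0.4, -0.2, -2.3]
gripper_width: 0.249
t 10.02 p [ 453.6 -249.1  194. ] jaw -82.68 down [ 0.022 -0.016 -1.   ] F [ 0.4 -0.2 -2.3] M [0.1  0.04 0.03] q [ 0.64  0.08 -0.23  1.83  0.03  1.21 -1.05]
head [ 0.563  -0.2319] need [-0.0035  0.2558] tips z 0.177
```

```bash
python3 -m inch '-0.003 -0.008 -0.03 -1;0 0 -0.04 0;0 0 -0.04 0;0 0 -0.03 0;0 0 0 0;0 0 0 0'; python3 m.py
```

```text
clock: 10.52
eef_pos: [0.4518, -0.2538, 0.0501]
tcp_rot: [-0.049, 0.033, -0.7, 0.712]
wrist_force: [-0.2, -0.1, -1.4]
gripper_width: 0.244
t 10.52 p [ 451.8 -253.8   50.1] jaw -83.37 down [ 0.024 -0.015 -1.   ] F [-0.2 -0.1 -1.4] M [0.01 0.05 0.03] q [ 0.63  0.23 -0.23  1.99  0.07  0.91 -1.09]
head [ 0.5614 -0.2379] need [-0.0019  0.2618] tips z 0.0331
```

```bash
python3 -m inch '0 -0.003 -0.018 0;0 0 -0.006 0;0 0 0 0;0 0 0 0'; python3 m.py; python3 -m inch '0 0 -0.004 0;0 0 0 0'; python3 m.py
```

```text
clock: 10.85
eef_pos: [0.4567, -0.2567, 0.0327]
tcp_rot: [-0.053, 0.031, -0.699, 0.713]
wrist_force: [0.1, 0.4, -2.5]
gripper_width: 0.247
t 10.85 p [ 456.7 -256.7   32.7] jaw -83.2 down [ 0.032 -0.018 -0.999] F [ 0.1  0.4 -2.5] M [0.02 0.12 0.02] q [ 0.63  0.26 -0.23  1.99  0.08  0.86 -1.09]
head [ 0.5662 -0.2405] need [-0.0067  0.2644] tips z 0.0157
clock: 11.02
eef_pos: [0.4587, -0.2572, 0.0316]
tcp_rot: [-0.054, 0.03, -0.698, 0.713]
wrist_force: [-0.2, -0.1, -2.4]
gripper_width: 0.245
t 11.02 p [ 458.7 -257.2   31.6] jaw -83.17 down [ 0.035 -0.019 -0.999] F [-0.2 -0.1 -2.4] M [0.03 0.12 0.  ] q [ 0.63  0.26 -0.23  1.99  0.08  0.86 -1.09]
head [ 0.5682 -0.2409] need [-0.0087  0.2648] tips z 0.0146
```

```bash
python3 -m inch '-0.006 0 -0.010 0;0 0 0 0' >/dev/null; python3 m.py; python3 -m inch '-0.004 0 -0.008 0;0 0 0 0' >/dev/null; python3 m.py
```

```text
t 11.18 p [ 454.3 -257.9   23.1] jaw -83.16 down [ 0.04  -0.022 -0.999] F [-1.7  1.1 -0.8] M [0.24 0.21 0.08] q [ 0.63  0.26 -0.22  2.01  0.08  0.83 -1.09]
head [ 0.5638 -0.2416] need [-0.0043  0.2655] tips z 0.0061
t 11.35 p [ 451.  -258.4   15.4] jaw -83.18 down [ 0.043 -0.023 -0.999] F [-1.4  0.9  0.5] M [0.15 0.19 0.07] q [ 0.63  0.27 -0.22  2.03  0.08  0.81 -1.09]
head [ 0.5605 -0.2421] need [-0.001  0.266] tips z -0.0016
```

```bash
python3 -m inch '0 0 0 0;0 0 0 0;0 0 0 0;0 0 0 0' -0.15; python3 -m inch '0 0 0.02 0;0 0 0.04 0;0 0 0.04 0;0 0 0.04 0;0 0 0.04 0;0 0 0.02 0;0 0 0 0;0 0 0 0'; python3 m.py
python3 - <<'E'
from h import *
import pickle
f=grab("wrist");pickle.dump(f,open("w5.pkl","wb"));save(f,"w5.png");P=cloud(f)
hsv=cv2.cvtColor(f["frame"],cv2.COLOR_RGB2HSV)
f2=grab("top");pickle.dump(f2,open("top1.pkl","wb"));save(f2,"t1.png",(150,150,430,300),2.8)
E
```

```text
clock: 11.68
eef_pos: [0.4495, -0.2582, 0.0144]
tcp_rot: [-0.056, 0.029, -0.697, 0.714]
wrist_force: [0.5, 0.7, -0.0]
gripper_width: 0.466
clock: 12.35
eef_pos: [0.4451, -0.2552, 0.2225]
tcp_rot: [-0.054, 0.031, -0.698, 0.713]
wrist_force: [0.6, 0.1, -0.2]
gripper_width: 0.579
t 12.35 p [ 445.1 -255.2  222.5] jaw -83.11 down [ 0.035 -0.019 -0.999] F [ 0.6  0.1 -0.2] M [ 0.02  0.07 -0.04] q [ 0.66  0.04 -0.23  1.81  0.01  1.25 -1.03]
head [ 0.5546 -0.2388] need [0.0049 0.2627] tips z 0.2055
```

View pics/w5.png

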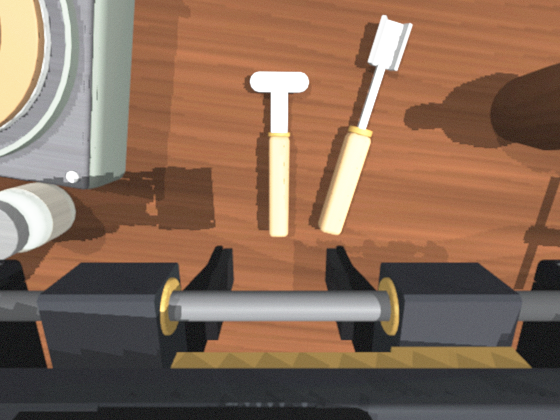

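View pics/t1.png

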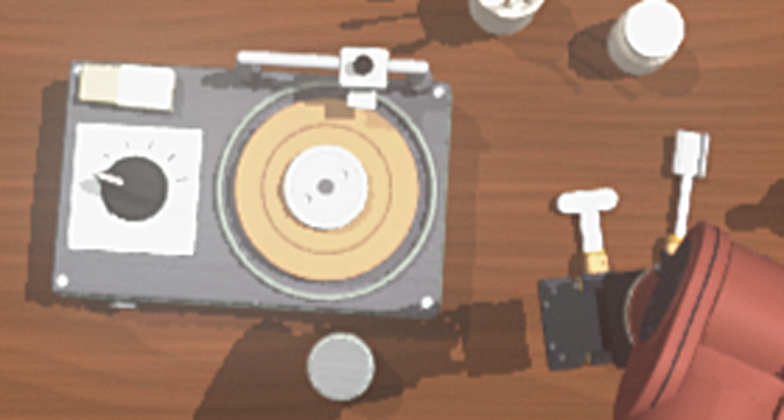

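The wrist view shows the spanner lying flat again, head (279,82) and handle (279,185), with the gouge untouched. The top view shows the holes turned, now at (346,174) and (308,199), and the pointer still at (98,178). Next is the selector.

```bash
python3 -m inch '0.005 0.018 0.01 7;0.005 0.022 0.01 7;0.006 0.024 0 7;0.006 0.024 0 7;0.006 0.024 0 7;0.006 0.024 0 7;0.006 0.024 0 7;0.006 0.024 0 7;0.006 0.024 0 7;0.006 0.024 0 7;0.006 0.024 0 7;0.006 0.024 0 7;0.006 0.024 0 7;0.006 0.024 0 7;0.006 0.024 0 7;0.006 0.024 0 7;0.006 0.024 0 7;0.006 0.024 0 7;0.006 0.024 0 7;0.006 0.024 0 7' -1 >/dev/null; python3 m.py
```

```text
t 14.12 p [545.4 232.3 201.5] jaw 59.8 down [-0.041 -0.011 -0.999] F [-0.2  0.6  0.6] M [ 0.05 -0.18  0.04] q [ 0.11  0.35 -0.73  1.57  0.22  1.36  0.4 ]
head [0.4482 0.2853] need [ 0.1113 -0.2614] tips z 0.1845
```

```bash
python3 -m inch '0.003 -0.004 0.01 7;0.003 -0.004 0.01 7;0.003 -0.004 0.005 7;0.002 -0.002 0.002 7;0 0 0 7;0 0 0 7;0 0 0 7;0 0 0 7;0 0 0 7;0 0 0 7;0 0 0 7;0 0 0 7;0 0 0 7;0 0 0 7;0 0 0 3;0 0 0 0;0 0 0 0' >/dev/null; python3 m.py
python3 - <<'E'
from h import *
import pickle
f=grab("wrist");pickle.dump(f,open("w6.pkl","wb"));save(f,"w6.png")
E
```

```text
t 15.53 p [540.6 222.9 192.3] jaw 163.76 down [-0.012 -0.074 -0.997] F [-0.1  0.1 -0.7] M [ 0.22 -0.11  0.  ] q [ 0.3   0.44 -1.05  1.59  0.43  1.4   2.06]
head [0.5127 0.1158] need [ 0.0468 -0.0919] tips z 0.1753
```

View pics/w6.png

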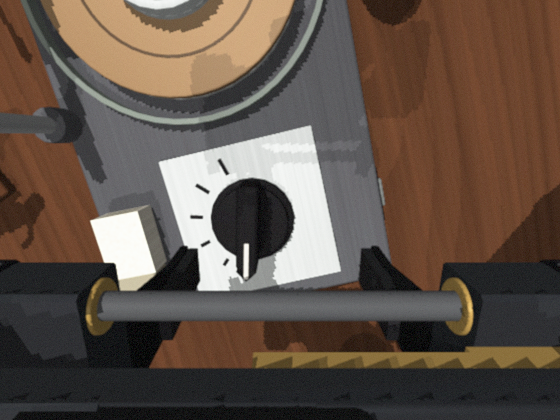

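The picture shows the dial at (252,218), the pointer down at (246,268), and five marks from the longest (224,167) round to (226,262). The pointer covers the sixth (shortest) place, so it is at position 0.

Run:
```python
from h import *
import pickle
f=pickle.load(open("w6.pkl","rb"));im=f["frame"];g=cv2.cvtColor(im,cv2.COLOR_RGB2GRAY)
m=(g<75).astype(np.uint8);m[:170]=0;m[284:]=0;m[:,:195]=0;m[:,330:]=0
n,l,st,c=cv2.connectedComponentsWithStats(m);i=l[235,262] or 1+st[1:,4].argmax();print(st[i])
p=np.argwhere(l==i)[:,::-1];w=onplane(f,p[p[:,1]<255],.113)[:,:2]*1000
(cx,cy),r=cv2.minEnclosingCircle(w.astype(np.float32));print("foot",cx,cy,r)
wl=(g>190).astype(np.uint8);wl[:240]=0;wl[282:]=0;wl[:,:238]=0;wl[:,253:]=0
n,l,st,c=cv2.connectedComponentsWithStats(wl)
for k in range(1,n):
    if st[k,4]>20:
        q=np.argwhere(l==k)[:,::-1];ww=onplane(f,q,.147)[:,:2]*1000;rr=cv2.minAreaRect(ww.astype(np.float32));print("line",st[k],rr)
        d=ww.mean(0)-[cx,cy];print("yaw",np.degrees(np.arctan2(d[1],d[0])),np.linalg.norm(d)); vx=cv2.fitLine(ww.astype(np.float32),cv2.DIST_L2,0,.01,.01).ravel();print(np.degrees(np.arctan2(vx[1],vx[0])))
for uv in((224,167),(203,188),(196,217),(205,243),(226,262)):
    a=onplane(f,uv,.096)[0,:2]*1000-[cx,cy];print("mark",np.degrees(np.arctan2(a[1],a[0])).round(1),np.linalg.norm(a).round(1))
```

```text
[ 211  178   83  101 5311]
foot 557.5568237304688 211.5166778564453 31.928970336914062
line [244 244   5  34 143] ((564.9334106445312, 230.74436950683594), (23.979209899902344, 2.7244815826416016), 72.43976593017578)
yaw 68.28093225247802 19.769371159565555
71.27055
mark -75.0 45.1
mark -44.1 46.4
mark -13.3 48.0
mark 14.6 48.5
mark 43.2 48.5
```

```bash
python3 -m inch '0.018 -0.010 -0.01 -1.5;0 0 -0.02 0;0 0 0 0;0 0 0 0' >/dev/null; python3 m.py
```

```text
t 15.92 p [558.6 212.7 160.1] jaw 161.79 down [-0.016 -0.074 -0.997] F [-0.5  0.3  0.8] M [ 0.25 -0.06 -0.  ] q [ 0.29  0.49 -1.01  1.6   0.47  1.36  2.03]
head [0.527  0.1066] need [ 0.0325 -0.0827] tips z 0.1431
```

```bash
python3 -m inch '0 0 -0.02 0;0 0 -0.019 0;0 0 0 0;0 0 0 0' >/dev/null; python3 m.py
```

```text
t 16.25 p [558.7 214.3 123.3] jaw 161.66 down [-0.015 -0.073 -0.997] F [0.4 0.5 0.8] M [ 0.28 -0.07  0.03] q [ 0.28  0.52 -0.99  1.64  0.5   1.3   2.  ]
head [0.5268 0.1082] need [ 0.0327 -0.0843] tips z 0.1063
```

```bash
python3 -m inch '0 -0.001 -0.003 0;0 0 0 0;0 0 0 0;0 0 0 0;0 0 0 0;0 0 0 0;0 0 0 0' 1 30; python3 m.py
```

```text
clock: 16.83
eef_pos: [0.5602, 0.2149, 0.1258]
tcp_rot: [-0.555, 0.592, 0.396, -0.431]
wrist_force: [0.5, 0.9, -0.1]
gripper_width: 0.555
t 16.83 p [560.2 214.9 125.8] jaw 161.64 down [-0.009 -0.071 -0.997] F [ 0.5  0.9 -0.1] M [ 0.23 -0.07  0.07] q [ 0.28  0.52 -0.99  1.64  0.5   1.29  2.  ]
head [0.5284 0.1088] need [ 0.0311 -0.0849] tips z 0.1088
```

```bash
python3 -m inch '0 0 0 0;0 0 0 0;0 0 0 0;0 0 0 0;0 0 0 0' ; python3 m.py
```

```text
clock: 17.25
eef_pos: [0.5614, 0.2144, 0.1261]
tcp_rot: [-0.554, 0.592, 0.397, -0.43]
wrist_force: [15.1, -2.8, -7.5]
gripper_width: 0.175
t 17.25 p [561.4 214.4 126.1] jaw 161.62 down [-0.007 -0.071 -0.997] F [15.1 -2.8 -7.5] M [-0.21 -3.46  0.26] q [ 0.28  0.52 -0.99  1.64  0.5   1.29  2.  ]
head [0.5295 0.1084] need [ 0.03   -0.0845] tips z 0.1091
```

```bash
python3 -m inch '0.002 0 0 0;0 0 0 0'>/dev/null ; python3 m.py; python3 -m inch '0 0 0 -6;0 0 0 -6;0 0 0 -6;0 0 0 -6;0 0 0 -6'>/dev/null;python3 m.py
```

```text
t 17.42 p [561.7 214.3 126.1] jaw 161.62 down [-0.011 -0.072 -0.997] F [1.9 0.3 0.5] M [ 0.23 -0.36  0.1 ] q [ 0.27  0.52 -0.99  1.63  0.5   1.3   2.  ]
head [0.5298 0.1083] need [ 0.0297 -0.0844] tips z 0.1091
t 17.83 p [561.5 214.6 126. ] jaw 130.65 down [-0.047 -0.056 -0.997] F [-0.3  1.3  1.1] M [0.55 0.03 0.22] q [ 0.21  0.5  -0.89  1.61  0.41  1.3   1.53]
head [0.4796 0.1401] need [ 0.0799 -0.1162] tips z 0.109
```

```bash
python3 -m inch '0 0 0 -6;0 0 0 -6;0 0 0 -6;0 0 0 -6;0 0 0 -6;0 0 0 -6;0 0 0 -6'>/dev/null;python3 m.py; python3 -m inch '0 0 0 -6;0 0 0 -6;0 0 0 -6;0 0 0 -6;0 0 0 -6;0 0 0 -6'>/dev/null;python3 m.py;python3 -m inch '0 0 0 -6;0 0 0 -4;0 0 0 0;0 0 0 0'>/dev/null;python3 m.py
```

```text
t 18.42 p [561.4 215.1 126. ] jaw 86.59 down [-0.074 -0.007 -0.997] F [-0.7 -1.8  0.7] M [ 0.17 -0.2   0.12] q [ 0.15  0.46 -0.75  1.61  0.29  1.27  0.86]
head [0.4507 0.2185] need [ 0.1088 -0.1946] tips z 0.109
t 18.92 p [561.6 215.4 126. ] jaw 48.81 down [-0.063  0.04  -0.997] F [-1.2 -0.6 -0.2] M [ 0.1  -0.46  0.04] q [ 0.1   0.41 -0.64  1.64  0.19  1.21  0.28]
head [0.4763 0.286 ] need [ 0.0832 -0.2621] tips z 0.109
t 19.25 p [561.8 215.5 126.1] jaw 38.13 down [-0.053  0.05  -0.997] F [-0.7 -0.6 -0. ] M [-0.05 -0.42  0.22] q [ 0.09  0.4  -0.61  1.65  0.17  1.19  0.11]
head [0.4909 0.3006] need [ 0.0686 -0.2767] tips z 0.1091
```

```bash
python3 -m inch '0 0 0 0;0 0 0 0;0 0 0 0;0 0 0 0' 0 >/dev/null; python3 m.py; python3 -m inch '0 0 0.02 0;0 0 0.03 0;0 0 0.04 0;0 0 0.04 0;-0.01 0 0.02 0;-0.02 0 0 0;-0.03 0 0 0;-0.03 0 0 0;-0.02 -0.02 0 0;0 -0.04 0 0;0 -0.04 0 0;0 -0.04 0 0;0 -0.04 0 0;0 -0.04 0 0;0 -0.03 0 0;0 0 0 0' >/dev/null; python3 m.py
python3 - <<'E'
from h import *
import pickle
f=grab("top");pickle.dump(f,open("top2.pkl","wb"));save(f,"t2.png",(150,140,430,300),2.8)
E
```

```text
t 19.58 p [561.5 215.7 125.7] jaw 38.54 down [-0.055  0.05  -0.997] F [ 0.3 -0.2 -0.6] M [-0.04 -0.17 -0.  ] q [ 0.09  0.4  -0.61  1.65  0.17  1.19  0.12]
head [0.4901 0.3003] need [ 0.0694 -0.2764] tips z 0.1087
t 20.92 p [440.5 -40.4 283.5] jaw 39.68 down [-0.053  0.052 -0.997] F [-0.4 -0.3  0.1] M [-0.1  -0.21 -0.03] q [ 0.45 -0.06 -0.39  1.78 -0.07  1.47  0.76]
head [0.3674 0.0427] need [ 0.1921 -0.0188] tips z 0.2665
```

View pics/t2.png

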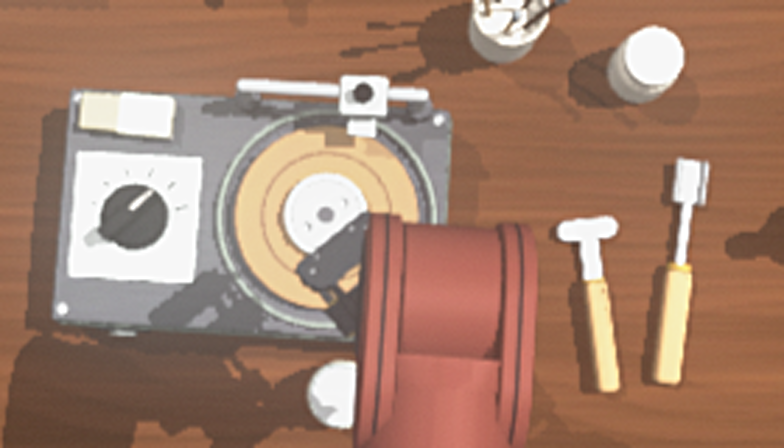

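The pointer's white line now runs (133,211)→(155,188) towards the fifth mark (173,184). The spanner and everything else stand as before. I'll check the angles numerically.

Run:
```python
from h import *
import pickle
for n in("top0","top2"):
    f=pickle.load(open(n+".pkl","rb"));g=cv2.cvtColor(f["frame"],cv2.COLOR_RGB2GRAY)
    c=proj(f,[[.5615,.215,.147]])[0];print(n,c)
    v,u=np.mgrid[:420,:560];w=onplane(f,np.c_[u.ravel(),v.ravel()],.147)[:,:2].reshape(420,560,2)*1000-[561.5,215]
    rr=np.hypot(w[...,0],w[...,1]);m=(rr<27)&(g>110);q=w[m];wt=g[m].astype(float)
    d=(q*wt[:,None]).sum(0)/wt.sum();l=cv2.fitLine(q.astype(np.float32),cv2.DIST_L2,0,.01,.01).ravel();print(len(q),"mean yaw",np.degrees(np.arctan2(d[1],d[0])),"line",np.degrees(np.arctan2(l[1],l[0])))
def handle(n):
    f=pickle.load(open(n+".pkl","rb"))
h=lambda a,b:print
a=pickle.load(open("top0.pkl","rb"));b=pickle.load(open("top2.pkl","rb"))
A,B=cloud(a),cloud(b)
for nm,(y0,y1,x0,x1) in dict(gouge=(195,280,380,405),jarR=(145,180,365,398),mug=(115,165,315,350),jarL=(215,245,90,128),comp=(170,190,172,215),rest=(160,190,230,305),mallet=(200,235,440,490)).items():
    print(nm,np.median(np.abs(a["frame"][y0:y1,x0:x1].astype(int)-b["frame"][y0:y1,x0:x1])), np.percentile(np.abs(A-B)[y0:y1,x0:x1,2],95).round(4))
s=grab("side");save(s,"s2.png",(180,120,420,370),2.4)
```

```text
top0 [195.22028511 215.0505462 ]
148 mean yaw -6.248176805731694 line 75.62858
top2 [195.22028511 215.0505462 ]
102 mean yaw -6.725345822344369 line 75.74766
gouge 1.0 0.0095
jarR 1.0 0.009
mug 1.0 0.009
jarL 1.0 0.0089
comp 1.0 0.0091
rest 1.0 0.0089
mallet 1.0 0.0089
```

View pics/s2.png

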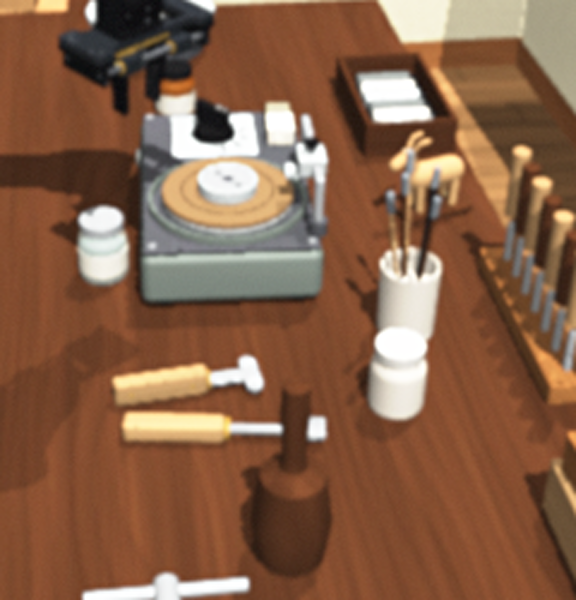

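The side view shows the spanner lying flat with its pins down, the machine and bystanders in place, and the arm clear. One better check of the pointer angle.

Run:
```python
from h import *
import pickle
for n in("top0","top2"):
    f=pickle.load(open(n+".pkl","rb"));g=cv2.cvtColor(f["frame"],cv2.COLOR_RGB2GRAY).astype(float)
    for rad in (12,16,20):
        ths=np.arange(-180,180,2);best=[]
        for t in ths:
            P=[[.5605+r*np.cos(np.radians(t)),.2145+r*np.sin(np.radians(t)),.147] for r in np.linspace(.008,rad/1000+.006,8)]
            uv=proj(f,P).astype(np.float32);best.append(cv2.remap(g.astype(np.float32),uv[:,0],uv[:,1],cv2.INTER_LINEAR).mean())
        best=np.array(best);k=best.argmax();print(n,rad,ths[k],best[k].round())
```

```text
top0 12 74 247.0
top0 16 72 247.0
top0 20 72 247.0
top2 12 -42 251.0
top2 16 -42 247.0
top2 20 -44 240.0
```

```bash
python3 -c "
from rig import bot
print(bot.sign_off(), bot.get_state()['clock'])"
```

```text
the job is handed in; nothing more can be done
the job is handed in; nothing more can be done
```

The ring nut is tightened home, the spanner is back on the bench, and the speed selector is four clicks clockwise from its slowest stop. I handed the job in at about 21 s; sign-off reports no verdict.

- **Ring nut:** I turned it clockwise about 56° (0.98 rad) until it stopped. It then held against a further 20 N push on the handle, about 2 N m.
- **Spanner:** It lies flat, pins down, where it was before. The last top and side pictures show this.
- **Selector:** The gripper turned it about 123° and then let go so it could settle into its click. The top camera puts the pointer at about 72° before and −43° after. That is 115 to 116°, against 120° for four clicks and 90° for three.
- **Everything else:** The gouge, white and amber jars, mug, mallet, compound bar and tool rest look unchanged between the first and last top pictures. I did not compare the jar in front of the machine by numbers because the arm partly hid it from above; the side view shows it standing in place.

**Failed check:** my first numerical reading of the pointer angle picked up the white dial panel, so I replaced it with the reading above. The gripper also leaned 2 to 4° off vertical during the job; it did not stop the pins or the selector grip from seating.

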